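# Squaring the plywood board on the hand press bed

## Task

First raise the hand press's stiff-hinged screen frame to 75 degrees from level (a little short of upright) and leave it standing there. Then bring the skewed plywood board squarely on top of the bed block under it, its four edges flush with the block's. Leave the frame up, and do not disturb the bottles, the tin or the other things around.

Things in the scene. Friction and masses are not known exactly. Their poses are not given: they have to be found in the camera images.
- bed_top (a point): Centre of the flat top of the press's fixed dark steel bed block: 130 mm along this point's x axis by 110 mm along its y axis, 62 mm above the table. x points level from the front edge (robot's side) to the back (hinge side), y to the left, z up. The block's sides are plain and upright, 50 mm high, down to the base plate. The press does not move.
- press: The whole fixed press; origin on the table, 30 mm behind the bed's centre, axes as bed_top. Its base plate is 12 mm thick and shows 50 mm to either side of the bed block and 15 mm ahead of it. Two hinge posts, 110 mm tall, 20 mm thick, stand 135 mm behind the bed's centre, 86 mm to either side.
- board_mid (a point): Centre, half-way up, of the loose plywood board: 130 mm along its x axis, 110 mm along y, 15 mm thick, 0.1 to 0.2 kg. It lies flat on the bed block, skewed up to 12 degrees, standing out over the front edge and perhaps one side. It slides when its edge is pushed; an upright finger reaching down past the edge stops on the block's side when that edge is flush.
- handle (a point): Middle of the frame's handle, a round steel bar 12 mm thick, 110 mm long, level, parallel to the bed's y axis. It stands out from the frame's front rail on two legs at its ends, with an open gap of 43 mm between bar and rail and 98 mm between the legs, so it can be pinched from above and turns between the fingers as the frame swings.
- hinge (a point): Point on the frame's hinge axis, midway between its posts: 135 mm behind the bed's centre along the bed's x axis, 95 mm above the table. The hinge axis is parallel to the bed's y axis. The handle bar is 215 mm from it.
- frame (a joint): Angle (rad) of the empty aluminium screen frame, an open rectangle 165 mm long from the hinge, 142 mm wide, rails 18 x 14 mm. 0 is level over the bed; it starts at 0.2 to 0.5 and grows as the handle rises; 1.309 is 75 degrees; stop at 1.9. The hinge is stiff: the frame stays where it is left and takes about 4 to 6 N at the handle to move.
- board: The same loose plywood board; this origin is the centre of its underside (7.5 mm below the middle), axes as for board_mid.
- bottle_a: closed white plastic bottle, 48 mm across, 105 mm tall, standing to the left of the press; leave it standing where it is (origin at the centre of its underside)
- bottle_b: closed white plastic bottle like the other, standing to the right of the press; leave it standing (origin at the centre of its underside)
- ink_tin: plain aluminium tin, 84 mm across, 85 mm tall, standing to the left of the press, behind the bottle; leave it (origin at the centre of its underside)
- squeegee: wooden hand squeegee, 30 x 150 x 45 mm, lying at the left; leave it (origin at the centre of its underside)
- tape: roll of clear tape, 104 mm across, 45 mm high, lying at the right; leave it (origin at the centre of its underside)
- spatula: 200 mm ink spatula lying flat at the right, nearer the robot; leave it
Not all that is in view belongs to the job. Of the things that look like the board, the middle-sized one is meant.

How it is judged:
By the outcome, as a careful person would: the job done as asked, in the order asked, and still so for the second after the job is handed in, with the robot touching nothing.
It also fails if it takes over 64 s, if anything falls off the work surface, if the arm or the gripper's body presses on something with over 40 N, if the wrist force passes 120 N, or if a joint passes its speed limit or range.

## Robot

A 7-joint arm with a two-finger parallel gripper is mounted at the origin on the work surface. World frame = base frame: x ahead of the robot, y to its left, z up, the work surface at z = 0. Lengths are in mm, angles in rad, forces in N, time in s.
With the tool pointing down it reaches from about 400 to 875 mm from the base axis. Payload 4.4 kg.
Tool frame: the origin (TCP) lies midway between the tips of the shut fingers; the grasp point (between the pads) lies 19 mm behind it (robot.grip_point_offset is the distance from the TCP to the grasp point, in mm); z points along the fingers, y is the line along which they close (so a half turn about z gives the same grasp; the last joint's range is limited). The gripper opens to 85 mm and grips with 20 to 120 N. Pads are 22 mm wide; open, the fingers measure 114 mm over their backs; the gripper's body (76 mm by 85 mm) begins 54 mm behind the grasp point. The pads swing forward as they close: fully open they stand 13 mm farther back than shut.
Start: joints at [1.099, 0.628, 0.038, 1.517, -0.027, 0.996, -0.02], TCP at [256.618, -597.214, 231.313] pointing down, gripper open.
Joint ranges: [-3.06, 3.06], [-0.37, 2.12], [-1.25, 1.32], [0.18, 2.47], [-1.1, 4.24], [0.23, 1.98], [-2.94, 2.94]. Speed limits (rad/s): [2.57, 2.57, 3.14, 3.14, 3.14, 3.14, 3.14].

## Interface

Orientations are given as [roll, pitch, yaw] about the fixed x, y, z axes, in that order (R = Rz(yaw) Ry(pitch) Rx(roll)).
In Python, from bench import robot gives the robot as it stands.
- The arm moves only by the tool step_arm, never from a script. Its argument "series" is a list of rows, each a list of 3 entries, a list of its own where there are three numbers: the turn, a rotation vector about the tool's x, y, z normalised to -1 to 1, where 1 is 6 degrees, then the shift along the tool's x, y, z normalised to -1 to 1, where 1 is 30 mm, then the opening, from -1 (shut) to 1 (fully open), so that 0 is half open. In form: [[[wx, wy, wz], [tx, ty, tz], grip], ...]. A call has 1 to 5 rows; each row shifts and turns the commanded pose from where the row before left it, along the tool's axes as they then stand; what a row does not reach is not made up. A row lasts 1/12 s, in which the tool goes at most 41.7 mm and 7.16 degrees, less where a joint would pass 70% of its speed; a pose out of reach is approached as far as the arm can. A call with a number of a shift or a turn outside -1 to 1 is refused whole. A call with a gripper value outside its range is refused whole. The fingers move at their own pace and stop on an object; the grip force is fixed at half the most. Time passes only in rows, so rows that do not move let the fingers close. It gives the time, the measured TCP pose, the force, the opening and the grip force at its end, in the units of the state.
- robot.read_state(): the state, without advancing time (a new reading comes with each control period).
- robot.grab_frame(name): name is "scene" or "top" or "wrist"; returns a dict with "img" (480x640x3 uint8, red, green, blue), "camera_matrix" (3x3 intrinsics, pixels), "k1" (the pictures are not rectified: a ray, as slopes to the right and down, at radius r is drawn at 1 + k1 r^2 times it, then the intrinsics apply), "extrinsics" (4x4, takes a point from camera to world coordinates). Camera axes: x right, y down, z forward; pixel columns grow to the right and rows downward; lengths in mm; the calibration is good to about 2 mm. A picture is of the moment at which its call begins. There is no depth.
- robot.finish_job(): hands the job in; it is judged then, once.
The state is a dict: "clock": time; "q": joint angles; "joint_vel": joint speeds; "joint_efforts": joint torques, N m; "tcp_pos": TCP position; "tcp_rot": TCP orientation; "wrist_force": force on the tool from outside, world axes, zero at the start; "moment": the same for the moment, N m; "opening": opening from 0.0 (shut) to 1.0 (fully open); "grip_force": force on a finger pad.
Only numpy, scipy, OpenCV 4.12 (cv2) and the standard library are available. Lean on these libraries where they do the work, as an engineer would, in place of code of your own. Each camera call takes 0.05 s, during which the arm holds its last target. There are 200 camera calls.

## Working session

There is one attempt and no reset: what is moved stays moved. The work goes in short steps, Python scripts to look and compute and a tool call to move; the robot and the scene stay as the last step left them, time stands still between calls to the robot, and variables do not carry over. Pictures are saved under pics/ and viewed, at most 10 in all, crops included, and the job is handed in when it is done.

Besides the shell and the picture viewer there is one more tool, called after ">>>" as name([rows], argument=value, ...), one row to a line, values as JSON. step_arm: Moves the arm, as the interface text tells. Scaled input: -1 to 1 covers 30 mm each way for a shift and 6 degrees each way for a turn. Its arguments: {"type":"object","properties":{"series":{"type":"array"}},"required":["series"]}

```bash
mkdir -p pics; ls; cat > h.py <<'E'
import numpy as np, cv2
from bench import robot
def grab(n,save=None):
    f=robot.grab_frame(n)
    if save: cv2.imwrite('pics/'+save,f['img'][:,:,::-1])
    return f
def ray(f,u,v):
    K=np.array(f['camera_matrix']);E=np.array(f['extrinsics'])
    d=np.array([(u-K[0,2])/K[0,0],(v-K[1,2])/K[1,1]]);s=d.copy()
    for _ in range(20): s=d/(1+f['k1']*(s@s))
    return E[:3,3],E[:3,:3]@np.array([s[0],s[1],1.])
def onz(f,u,v,z):
    o,d=ray(f,u,v);return o+d*(z-o[2])/d[2]
def proj(f,p):
    K=np.array(f['camera_matrix']);E=np.array(f['extrinsics'])
    c=E[:3,:3].T@(np.array(p)-E[:3,3]);s=c[:2]/c[2];s=s*(1+f['k1']*(s@s))
    return K[:2,:2]@s+K[:2,2]
E
python3 - <<'E'
from h import *
np.set_printoptions(precision=3,suppress=True)
print(robot.read_state())
for n in('scene','top'):
    f=grab(n,n+'0.png');print(n,f['camera_matrix'],f['k1'],f['extrinsics'])
E
```

```text
pics
{'clock': 0.0, 'q': array([ 1.099,  0.629,  0.038,  1.518, -0.027,  0.996, -0.02 ]), 'joint_vel': array([-0.001,  0.   ,  0.001, -0.   ,  0.   ,  0.001,  0.001]), 'joint_efforts': array([ -0.   , -56.34 ,   1.226, -19.344,   0.011,   0.01 ,  -0.   ]), 'tcp_pos': array([ 256.362, -596.632,  230.361]), 'tcp_rot': array([-3.14 ,  0.   ,  0.406]), 'wrist_force': array([ 0.849, -0.116, -0.297]), 'moment': array([-0.013, -0.017,  0.045]), 'grip_force': 0.0, 'opening': 0.9984358692978633}
scene [[481.786   0.    318.5  ]
 [  0.    481.786 239.735]
 [  0.      0.      1.   ]] -0.09285254837802176 [[  -0.03     0.644   -0.764 1295.874]
 [   1.       0.023   -0.02    19.834]
 [   0.005   -0.765   -0.644  762.817]
 [   0.       0.       0.       1.   ]]
top [[435.826   0.    321.29 ]
 [  0.    435.826 248.551]
 [  0.      0.      1.   ]] -0.09199983309012666 [[  -0.016   -0.99     0.142  337.624]
 [  -1.       0.017    0.006    5.902]
 [  -0.009   -0.142   -0.99  1219.52 ]
 [   0.       0.       0.       1.   ]]
```

View pics/scene0.png

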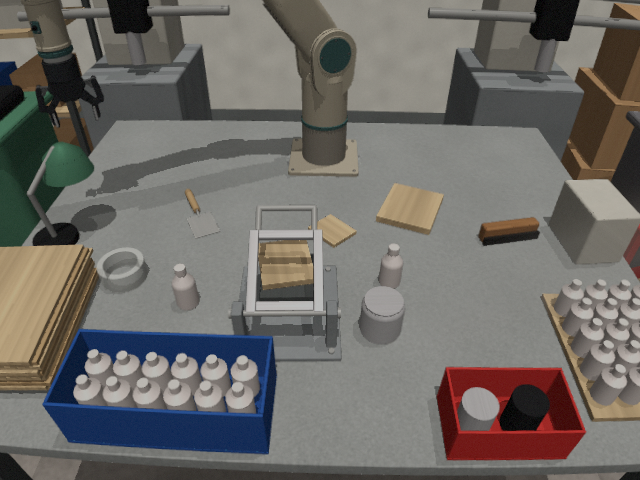

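View pics/top0.png

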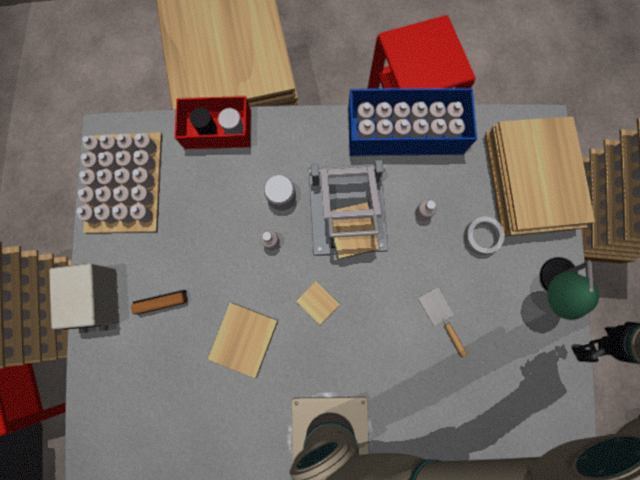

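Top view: the candidates for the board are the large plywood square (243,340), the small one (318,303), the stack of sheets (545,175), and the middle-sized one on the press bed (355,230). The one on the bed fits the description. I'll check it in a close crop.

```bash
python3 - <<'E'
import cv2,numpy as np
t=cv2.imread('pics/top0.png')[150:270,295:405];s=cv2.imread('pics/scene0.png')[195:365,220:360]
a=cv2.resize(t,(440,480),interpolation=cv2.INTER_CUBIC);b=cv2.resize(s,(395,480),interpolation=cv2.INTER_CUBIC)[:,:360]
cv2.imwrite('pics/c1.png',np.hstack([a,b]))
E
```

```text
(no output)
```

View pics/c1.png

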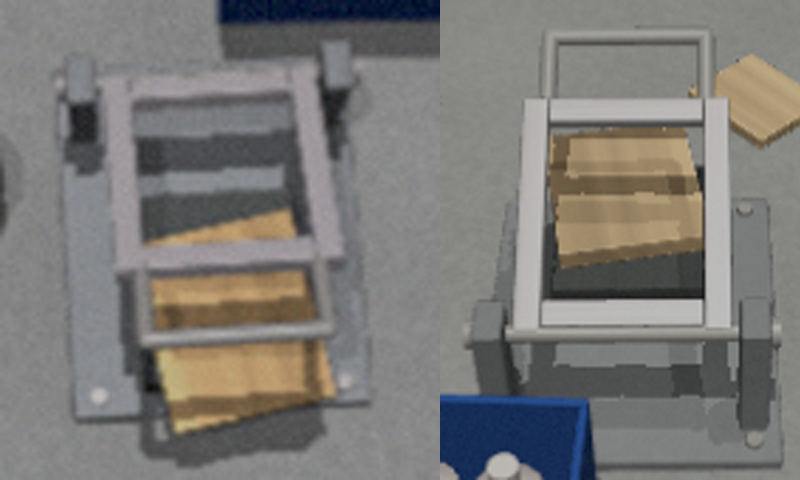

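The crop confirms the board on the bed, partly under the frame and overhanging the front. In the top crop the handle bar runs (143,339)–(332,332) and the plate's front corners are (78,418) and (368,403). The board's front corners are (175,433) and (335,397).

```bash
cat > m1.py <<'E'
from h import *
np.set_printoptions(precision=1,suppress=True)
T=lambda u,v:(295+u/4-.4,150+v/4-.4)
S=lambda u,v:(220+(u-440)/2.824-.3,195+v/2.824-.3)
ft=grab('top');fs=grab('scene')
def tri(a,b):
    o1,d1=ray(ft,*T(*a));o2,d2=ray(fs,*S(*b));d1/=np.linalg.norm(d1);d2/=np.linalg.norm(d2)
    s=np.linalg.lstsq(np.c_[d1,-d2],o2-o1,rcond=None)[0];p,q=o1+s[0]*d1,o2+s[1]*d2
    return (p+q)/2,np.linalg.norm(p-q)
L=tri((146,339),(706,38));R=tri((329,332),(552,38));print('handle',L,R,(L[0]+R[0])/2)
d=L[0]-R[0];print('yaw',np.degrees(np.arctan2(-d[0],d[1])),np.linalg.norm(d))
a=onz(ft,*T(78,418),12);b=onz(ft,*T(368,403),12);d=a-b
print('plate front',a,b,np.linalg.norm(d),np.degrees(np.arctan2(-d[0],d[1])))
for c in[(175,433),(335,397),(148,245),(292,210)]:print('board',onz(ft,*T(*c),77))
for c in[(557,268),(702,248)]:print('board back sc',onz(fs,*S(*c),77 if 0 else 62))
print('hinge',tri((60,85),(778,336)),tri((358,72),(470,330)))
E
python3 m1.py
```

```text
handle (array([519.3, -10.8, 190.4]), np.float64(1.5129711702477289)) (array([ 521.7, -120.4,  189.5]), np.float64(2.1584958846128197)) [520.5 -65.6 189.9]
yaw 1.2647479996918545 109.67302715576493
plate front [495.6  34.   12. ] [ 502.6 -169.    12. ] 203.19939369825298 1.9728304922238291
board [476.  -31.3  77. ]
board [ 498.1 -137.9   77. ]
board [603.3 -16.1  77. ]
board [ 625.7 -113.5   77. ]
board back sc [ 624.4 -112.6   62. ]
board back sc [600.6 -10.1  62. ]
hinge (array([710.6,  42.3,  93.9]), np.float64(2.429455659331021)) (array([ 715.1, -157.5,   96.6]), np.float64(3.134544256364019))
```

>>> step_arm([
  [[0, 0, 0], [0.49, -0.68, -0.38], -0.2],
  [[0, 0, 0], [0.49, -0.68, -0.38], -0.2],
  [[0, 0, 0], [0.49, -0.68, -0.38], -0.2],
  [[0, 0, 0], [0.49, -0.68, -0.38], -0.2],
])

```text
clock: 0.53
tcp_pos: [278.4, -497.7, 277.0]
tcp_rot: [-3.141, -0.0, 0.405]
wrist_force: [0.0, -0.2, -0.2]
opening: 0.454
grip_force: 0.0
```

>>> step_arm([
  [[0, 0, 0], [0.49, -0.68, -0.38], -0.2],
  [[0, 0, 0], [0.49, -0.68, -0.38], -0.2],
  [[0, 0, 0], [0.49, -0.68, -0.38], -0.2],
  [[0, 0, 0], [0.49, -0.68, -0.38], -0.2],
])

```text
clock: 0.87
tcp_pos: [300.3, -399.5, 323.0]
tcp_rot: [-3.141, 0.0, 0.406]
wrist_force: [-0.6, -0.5, 0.3]
opening: 0.404
grip_force: 0.0
```

>>> step_arm([
  [[0, 0, -0.95], [0, 0, 0], -0.2],
  [[0, 0, -0.95], [0, 0, 0], -0.2],
  [[0, 0, -0.95], [0, 0, 0], -0.2],
  [[0, 0, -0.95], [0, 0, 0], -0.2],
])

```text
clock: 1.2
tcp_pos: [300.3, -400.5, 322.7]
tcp_rot: [3.141, 0.0, 0.809]
wrist_force: [0.1, -0.6, 0.3]
opening: 0.398
grip_force: 0.0
```

>>> step_arm([
  [[0, 0, -0.95], [0, 0, 0], -0.2],
  [[0, 0, -0.95], [0, 0, 0], -0.2],
  [[0, 0, -0.95], [0, 0, 0], -0.2],
  [[0, 0, -0.95], [0, 0, 0], -0.2],
])

```text
clock: 1.53
tcp_pos: [300.1, -400.7, 322.4]
tcp_rot: [-3.141, -0.0, 1.207]
wrist_force: [-0.1, -0.2, -1.1]
opening: 0.398
grip_force: 0.0
```

>>> step_arm([
  [[0, 0, -0.95], [0, 0, 0], -0.2],
  [[0, 0, -0.95], [0, 0, 0], -0.2],
  [[0, 0, -0.95], [0, 0, 0], -0.2],
  [[0, 0, -0.95], [0, 0, 0], -0.2],
  [[0, 0, 0], [0, 0, 0], -0.2],
])

```text
clock: 1.95
tcp_pos: [300.1, -400.8, 322.4]
tcp_rot: [3.142, -0.0, 1.602]
wrist_force: [0.0, -0.1, -0.3]
opening: 0.397
grip_force: 0.0
```

>>> step_arm([
  [[0, 0, 0], [0.78, 0.55, 0.08], -0.2],
  [[0, 0, 0], [0.78, 0.55, 0.08], -0.2],
  [[0, 0, 0], [0.78, 0.55, 0.08], -0.2],
  [[0, 0, 0], [0.78, 0.55, 0.08], -0.2],
  [[0, 0, 0], [0.78, 0.55, 0.08], -0.2],
])

```text
clock: 2.37
tcp_pos: [379.8, -280.4, 310.5]
tcp_rot: [3.142, 0.0, 1.596]
wrist_force: [0.9, -0.7, -0.9]
opening: 0.402
grip_force: 0.0
```

>>> step_arm([
  [[0, 0, 0], [0.78, 0.55, 0.08], -0.2],
  [[0, 0, 0], [0.78, 0.55, 0.08], -0.2],
  [[0, 0, 0], [0.78, 0.55, 0.08], -0.2],
  [[0, 0, 0], [0.78, 0.55, 0.08], -0.2],
  [[0, 0, 0], [0.78, 0.55, 0.08], -0.2],
])

```text
clock: 2.78
tcp_pos: [459.0, -161.0, 298.5]
tcp_rot: [3.142, 0.0, 1.596]
wrist_force: [0.4, -0.4, -0.4]
opening: 0.4
grip_force: 0.0
```

>>> step_arm([
  [[0, 0, 0], [0.78, 0.55, 0.08], -0.2],
  [[0, 0, 0], [0.78, 0.55, 0.08], -0.2],
  [[0, 0, 0], [0.78, 0.55, 0.08], -0.2],
  [[0, 0, 0], [0.78, 0.55, 0.08], -0.2],
  [[0, 0, 0], [0, 0, 0], -0.2],
])

```text
clock: 3.2
tcp_pos: [524.4, -60.1, 288.7]
tcp_rot: [3.139, -0.004, 1.605]
wrist_force: [0.4, 1.1, 0.1]
opening: 0.401
grip_force: 0.0
```

```bash
python3 - <<'E'
from h import *
np.set_printoptions(precision=1,suppress=True)
print(robot.read_state()['tcp_pos'],robot.read_state()['q'])
f=grab('wrist','w1.png');print(f['extrinsics'],[proj(f,p) for p in([519.3,-10.8,190],[521.7,-120.4,190])])
E
```

```text
[524.4 -60.1 288.7] [ 0.3  0.4 -0.4  1.8  0.2  1.  -0.1]
[[  1.    0.    0.  521.3]
 [  0.   -0.9  -0.3  22.1]
 [  0.    0.3  -0.9 431.6]
 [  0.    0.    0.    1. ]] [array([318.8, 162.8]), array([317.6, 327.6])]
```

View pics/w1.png

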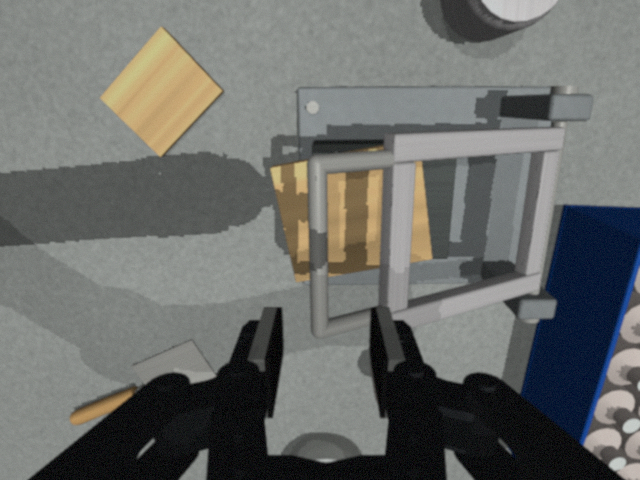

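The wrist view shows the bar from (317,162) to (319,328), within about 2 px of where the triangulated handle projects. I'll descend and pinch.

>>> step_arm([
  [[0, 0, 0], [-0.18, -0.14, 0.3], -0.2],
  [[0, 0, 0], [0, 0, 0.9], -0.2],
  [[0, 0, 0], [0, 0, 0.9], -0.2],
  [[0, 0, 0], [0, 0, 0.9], -0.2],
  [[0, 0, 0], [0, 0, 1], -0.2],
])

```text
clock: 3.67
tcp_pos: [517.5, -73.9, 168.5]
tcp_rot: [3.14, 0.001, 1.595]
wrist_force: [-0.4, 0.7, 0.6]
opening: 0.396
grip_force: 0.0
```

>>> step_arm([
  [[0, 0, 0], [0, 0, 0], -0.2],
  [[0, 0, 0], [0, 0, 0], -1],
  [[0, 0, 0], [0, 0, 0], -1],
  [[0, 0, 0], [0, 0, 0], -1],
  [[0, 0, 0], [0, 0, 0], -1],
])

```text
clock: 4.08
tcp_pos: [520.4, -72.8, 170.7]
tcp_rot: [3.135, 0.001, 1.599]
wrist_force: [5.7, -0.6, -5.9]
opening: 0.116
grip_force: 58.5
```

>>> step_arm([
  [[0, 0, 0], [0, 0, 0], -1],
  [[0, 0, 0], [0, 0, 0], -1],
  [[0, 0, 0], [0, 0, 0], -1],
])

```text
clock: 4.33
tcp_pos: [520.4, -72.8, 170.7]
tcp_rot: [3.135, 0.001, 1.599]
wrist_force: [4.5, -1.4, -5.8]
opening: 0.117
grip_force: 58.5
```

>>> step_arm([
  [[0, 0, 0], [0, 0.19, -0.36], -1],
  [[0, 0, 0], [0, 0.21, -0.35], -1],
  [[0, 0, 0], [0, 0.23, -0.34], -1],
  [[0, 0, 0], [0, 0.25, -0.32], -1],
  [[0, 0, 0], [0, 0.27, -0.31], -1],
])

```text
clock: 4.75
tcp_pos: [552.8, -71.4, 220.4]
tcp_rot: [3.14, 0.0, 1.599]
wrist_force: [4.3, 0.4, -12.7]
opening: 0.117
grip_force: 58.3
```

>>> step_arm([
  [[0, 0, 0], [0, 0.28, -0.29], -1],
  [[0, 0, 0], [0, 0.3, -0.28], -1],
  [[0, 0, 0], [0, 0.31, -0.26], -1],
  [[0, 0, 0], [0, 0.33, -0.24], -1],
  [[0, 0, 0], [0, 0.34, -0.22], -1],
])

```text
clock: 5.17
tcp_pos: [595.9, -69.5, 258.6]
tcp_rot: [-3.135, -0.001, 1.6]
wrist_force: [-5.5, 2.0, -4.7]
opening: 0.114
grip_force: 58.3
```

```bash
python3 -c "
from h import *
s=robot.read_state();p=s['tcp_pos'];dx=712.8-p[0];dz=p[2]+19-95;print(p,s['wrist_force'],np.degrees(np.arctan2(dz,dx)),np.hypot(dx,dz),s['opening'],s['q'])"
```

```text
[595.87598608 -69.52676164 258.59231824] [-5.52042803  1.99076915 -4.72428704] 57.366305155614135 216.82061643713695 0.11440943997502023 [ 0.28222523  0.5473161  -0.33871799  1.61673069  0.20396138  1.01955708
 -0.0902106 ]
```

>>> step_arm([
  [[0, 0, 0], [0, 0.35, -0.2], -1],
  [[0, 0, 0], [0, 0.36, -0.18], -1],
  [[0, 0, 0], [0, 0.37, -0.16], -1],
  [[0, 0, 0], [0, 0.38, -0.14], -1],
  [[0, 0, 0], [0, 0.39, -0.12], -1],
])

```text
clock: 5.58
tcp_pos: [651.5, -67.2, 284.9]
tcp_rot: [-3.137, -0.001, 1.6]
wrist_force: [-7.6, 2.8, 4.9]
opening: 0.115
grip_force: 60.7
```

>>> step_arm([
  [[0, 0, 0], [0, 0, 0], -1],
  [[0, 0, 0], [0, 0, 0], -1],
])

```text
clock: 5.75
tcp_pos: [654.4, -67.0, 285.6]
tcp_rot: [3.14, -0.001, 1.6]
wrist_force: [-2.7, 1.4, 7.0]
opening: 0.12
grip_force: 60.9
```

```bash
python3 -c "
from h import *
s=robot.read_state();p=s['tcp_pos'];dx=712.8-p[0];dz=p[2]+19-95;print(p,s['wrist_force'],np.degrees(np.arctan2(dz,dx)),np.hypot(dx,dz),s['opening'],s['q'])
grab('scene','s2.png')"
```

```text
[654.41496195 -67.04429502 285.64307206] [-2.67652157  1.42410867  7.00990653] 74.43762148377947 217.62130027323653 0.11991985981347766 [ 0.2506115   0.6085582  -0.33433083  1.41832498  0.20613007  1.14721884
 -0.08284646]
```

View pics/s2.png

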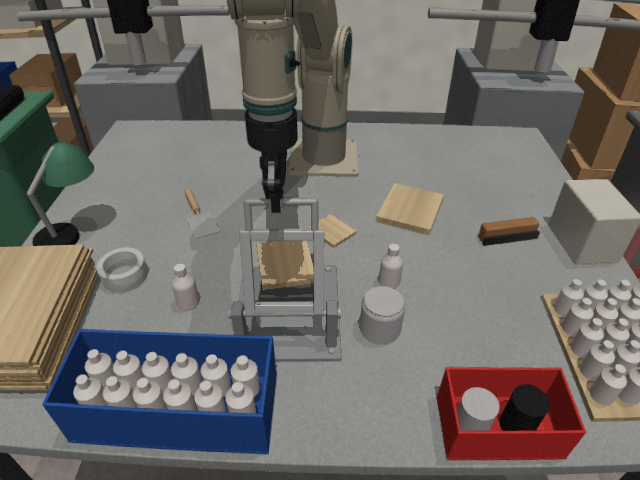

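>>> step_arm([
  [[0, 0, 0], [0, 0.08, -0.02], -1],
  [[0, 0, 0], [0, 0, 0], -1],
  [[0, 0, 0], [0, 0, 0], -1],
  [[0, 0, 0], [0, 0, 0], -1],
])

```text
clock: 6.13
tcp_pos: [654.9, -67.0, 285.8]
tcp_rot: [-3.14, -0.001, 1.6]
wrist_force: [-5.4, 1.5, 8.2]
opening: 0.112
grip_force: 60.9
```

>>> step_arm([
  [[0, 0, 0], [0, 0, 0], -0.3],
  [[0, 0, 0], [0, 0, 0], -0.3],
  [[0, 0, 0], [0, 0, 0], -0.3],
  [[0, 0, 0], [0, 0, 0], -0.3],
  [[0, 0, 0], [0, 0, 0], -0.3],
])

```text
clock: 6.55
tcp_pos: [656.8, -68.5, 282.8]
tcp_rot: [3.141, 0.0, 1.599]
wrist_force: [-0.9, 0.5, 0.3]
opening: 0.351
grip_force: 0.0
```

>>> step_arm([
  [[0, 0, 0], [0, 0, -0.5], -0.3],
  [[0, 0, 0], [0, 0, -0.8], -0.3],
  [[0, 0, 0], [0, 0, -0.8], -0.3],
  [[0, 0, 0], [0, -0.5, -0.5], -0.3],
  [[0, 0, 0], [0, -0.9, 0], -0.3],
])

```text
clock: 6.97
tcp_pos: [618.1, -68.9, 363.5]
tcp_rot: [3.134, -0.001, 1.6]
wrist_force: [0.3, 0.1, 0.6]
opening: 0.353
grip_force: 0.0
```

>>> step_arm([
  [[0, 0, 0], [0, -0.95, 0], 0.4],
  [[0, 0, 0], [0, -0.95, 0], 0.4],
  [[0, 0, 0], [0, -0.95, 0], 0.4],
  [[0, 0, 0], [0, -0.95, 0], 0.4],
  [[0, 0, 0], [0, -0.95, 0], 0.4],
])

```text
clock: 7.38
tcp_pos: [471.0, -73.6, 360.6]
tcp_rot: [3.142, 0.0, 1.599]
wrist_force: [-0.0, -0.8, 1.1]
opening: 0.7
grip_force: 0.0
```

```bash
python3 - <<'E'
from h import *
print(robot.read_state()['tcp_pos'],robot.read_state()['wrist_force'])
t=grab('top','t3.png');s=grab('scene','s3.png')
a=cv2.resize(t['img'][140:270,295:405,::-1],(440,520),interpolation=cv2.INTER_CUBIC);b=cv2.resize(s['img'][190:365,220:340,::-1],(360,525),interpolation=cv2.INTER_CUBIC)[:520]
cv2.imwrite('pics/c3.png',np.hstack([a,b]))
E
```

```text
[470.95022695 -73.58708128 360.60297789] [-0.00651837 -0.83602377  1.1332187 ]
```

View pics/c3.png

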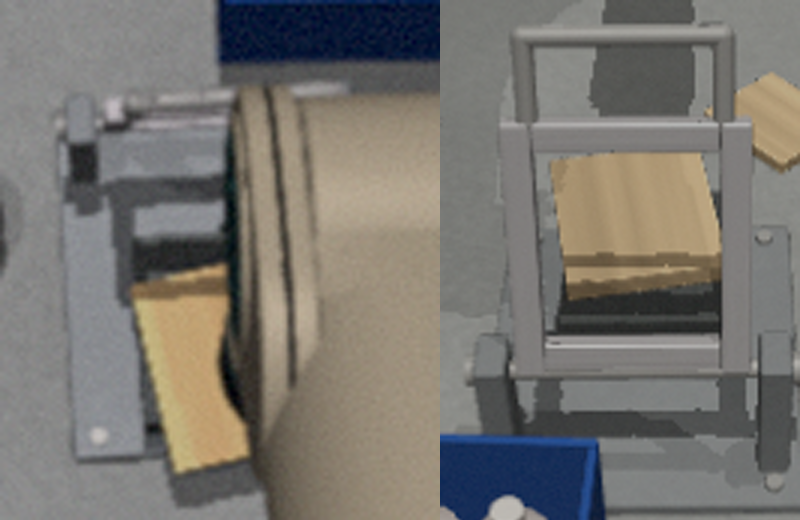

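The handle bar is at crop (512–735, 37), with its middle at scene pixel ≈(281,202). I'll find the frame angle by crossing that ray with the 215 mm circle about the hinge.

```bash
python3 - <<'E'
from h import *
from scipy.optimize import brentq
f=grab('scene')
for v in(201,202,203):
    o,d=ray(f,281,v)
    g=lambda s:np.hypot(712.8-(o+s*d)[0],(o+s*d)[2]-95)-215
    ss=np.linspace(300,1200,400);G=[g(s) for s in ss]
    for i in range(399):
        if G[i]*G[i+1]<0:
            p=o+brentq(g,ss[i],ss[i+1])*d;print(v,p.round(1),np.degrees(np.arctan2(p[2]-95,712.8-p[0])).round(2))
f0=f
o=[712.8-187*0,0,0]
for a in(73,75,77): # predicted pixels
    r=np.radians(a);print(a,proj(f,[712.8-215*np.cos(r),-63,95+215*np.sin(r)]).round(1))
E
```

```text
201 [651.6 -59.1 301.1] 73.45
201 [537.3 -73.  219.2] 35.29
202 [656.2 -58.6 302.4] 74.74
202 [534.1 -73.6 214.5] 33.77
203 [660.6 -58.1 303.6] 75.95
203 [531.1 -74.  210. ] 32.33
73 [278.7 200.6]
75 [278.2 202.2]
77 [277.8 203.9]
```

>>> step_arm([
  [[0, 0, 1], [0, 0, 0], 0.4],
  [[0, 0, 1], [0, 0, 0], 0.4],
  [[0, 0, 1], [0, 0, 0], 0.4],
  [[0, 0, 1], [0, 0, 0], 0.4],
  [[0, 0, 1], [0, 0, 0], 0.4],
])

```text
clock: 7.95
tcp_pos: [473.9, -73.4, 360.6]
tcp_rot: [3.141, -0.001, 1.071]
wrist_force: [-0.6, 0.6, -0.4]
opening: 0.7
grip_force: 0.0
```

>>> step_arm([
  [[0, 0, 1], [0, 0, 0], 0.4],
  [[0, 0, 1], [0, 0, 0], 0.4],
  [[0, 0, 1], [0, 0, 0], 0.4],
  [[0, 0, 1], [0, 0, 0], 0.4],
  [[0, 0, 1], [0, 0, 0], 0.4],
])

```text
clock: 8.37
tcp_pos: [473.9, -73.4, 360.6]
tcp_rot: [3.141, -0.001, 0.548]
wrist_force: [0.1, 0.4, 0.1]
opening: 0.701
grip_force: 0.0
```

>>> step_arm([
  [[0, 0, 1], [0, 0, 0], 0.4],
  [[0, 0, 1], [0, 0, 0], 0.4],
  [[0, 0, 1], [0, 0, 0], 0.4],
  [[0, 0, 1], [0, 0, 0], 0.4],
  [[0, 0, 1], [0, 0, 0], 0.4],
])

```text
clock: 8.78
tcp_pos: [473.9, -73.4, 360.6]
tcp_rot: [3.142, -0.001, 0.024]
wrist_force: [-0.3, 0.2, 1.0]
opening: 0.699
grip_force: 0.0
```

>>> step_arm([
  [[0, 0, 0], [-0.59, -0.24, 0], 0.4],
  [[0, 0, 0], [0, 0, 0.9], 0.4],
  [[0, 0, 0], [0, 0, 0.9], 0.4],
  [[0, 0, 0], [0, 0, 0.9], 0.4],
  [[0, 0, 0], [0, 0, 0.9], 0.4],
])

```text
clock: 9.2
tcp_pos: [456.2, -66.6, 251.7]
tcp_rot: [3.141, -0.002, 0.029]
wrist_force: [1.8, 0.1, 0.6]
opening: 0.701
grip_force: 0.0
```

```bash
python3 - <<'E'
from h import *
s=robot.read_state();print(s['tcp_pos'],s['tcp_rot'],s['q'].round(2),s['opening'])
f=grab('wrist','w4.png')
E
```

```text
[456.17488358 -66.63684438 251.69322013] [ 3.14142942e+00 -2.20367489e-03  2.94263234e-02] [ 0.16  0.33 -0.1   2.    0.04  0.81 -1.5 ] 0.7009038423415096
```

View pics/w4.png

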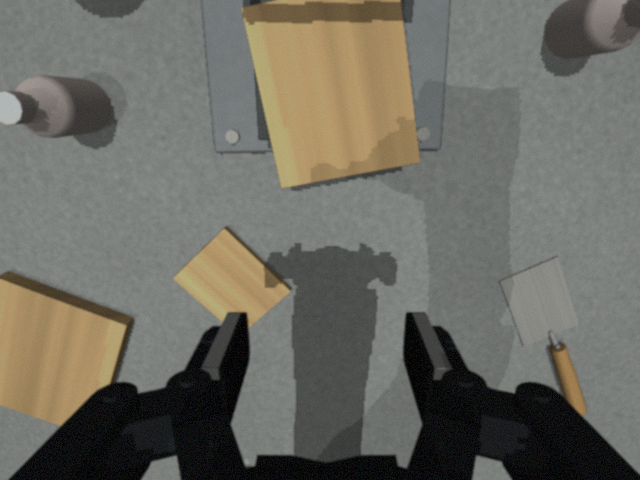

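The wrist view shows the board's front corners at (283,187) and (419,163), the plate's front edge from (217,152) to (437,150), and nothing in the way of the fingers.

```bash
python3 - <<'E'
from h import *
f=grab('wrist')
for n,u,v,z in[('plL',217,152,12),('plR',438,150,12),('bFL',283,187,77),('bFR',419,163,77),('bBLtop',245,12,77),('bedL',259,138,62)]:print(n,onz(f,u,v,z).round(1))
E
```

```text
plL [489.8  33.1  12. ]
plR [ 497.8 -167.6   12. ]
bFL [472.8 -33.5  77. ]
bFR [ 494.5 -136.6   77. ]
bBLtop [593.5  -7.7  77. ]
bedL [507.9 -13.4  62. ]
```

>>> step_arm([
  [[0, 0, 0], [-0.05, 0, 0.9], 0.4],
  [[0, 0, 0], [0, 0, 0.9], 0.4],
  [[0, 0, 0], [0, 0, 0.9], 0.4],
  [[0, 0, 0], [0, 0, 0.9], 0.4],
])

```text
clock: 9.63
tcp_pos: [455.6, -67.0, 144.9]
tcp_rot: [3.141, -0.004, 0.029]
wrist_force: [0.4, -0.1, -0.3]
opening: 0.702
grip_force: 0.0
```

>>> step_arm([
  [[0, 0, 0], [0, 0, 0.9], 0.4],
  [[0, 0, 0], [0, 0, 0.9], 0.4],
  [[0, 0, 0], [0, 0, 0.9], 0.4],
  [[0, 0, 0], [0, 0, 0.8], 0.4],
])

```text
clock: 9.97
tcp_pos: [455.7, -67.0, 39.0]
tcp_rot: [3.141, -0.003, 0.029]
wrist_force: [-0.1, 0.9, -0.2]
opening: 0.704
grip_force: 0.0
```

>>> step_arm([
  [[0, 0, 0], [0.15, 0, 0], 0.4],
  [[0, 0, 0], [0.15, 0, 0], 0.4],
  [[0, 0, 0], [0.15, 0, 0], 0.4],
  [[0, 0, 0], [0.15, 0, 0], 0.4],
  [[0, 0, 0], [0.15, 0, 0], 0.4],
])

```text
clock: 10.38
tcp_pos: [477.3, -66.3, 41.2]
tcp_rot: [3.141, -0.003, 0.029]
wrist_force: [-0.6, 0.3, 0.3]
opening: 0.699
grip_force: 0.3
```

>>> step_arm([
  [[0, 0, 0], [0.15, 0, 0], 0.4],
  [[0, 0, 0], [0.15, 0, 0], 0.4],
  [[0, 0, 0], [0.1, 0, 0], 0.4],
  [[0, 0, 0], [0.1, 0, 0], 0.4],
  [[0, 0, 0], [0.1, 0, 0], 0.4],
])

```text
clock: 10.8
tcp_pos: [493.6, -65.7, 39.7]
tcp_rot: [-3.142, 0.0, 0.029]
wrist_force: [-1.2, 0.3, -0.4]
opening: 0.696
grip_force: 0.4
```

>>> step_arm([
  [[0, 0, 0], [0.08, 0, 0], 0.4],
  [[0, 0, 0], [0.08, 0, 0], 0.4],
  [[0, 0, 0], [0.08, 0, 0], 0.4],
  [[0, 0, 0], [0, 0, 0], 0.4],
])

```text
clock: 11.13
tcp_pos: [501.2, -65.6, 39.5]
tcp_rot: [3.142, -0.0, 0.029]
wrist_force: [-0.1, -0.4, -0.5]
opening: 0.699
grip_force: 0.0
```

```bash
python3 - <<'E'
from h import *
s=robot.read_state();print(s['tcp_pos'],s['wrist_force'],s['moment'])
f=grab('wrist');s=grab('scene')
a=f['img'][:,:,::-1][0:320,120:520];b=cv2.resize(s['img'][215:335,230:340,::-1],(293,320),interpolation=cv2.INTER_CUBIC)
cv2.imwrite('pics/c5.png',np.hstack([a,b]))
E
```

```text
[501.20205745 -65.55281866  39.54942653] [-0.12576425 -0.41623503 -0.50921844] [ 0.00899535 -0.05131047  0.00262096]
```

View pics/c5.png

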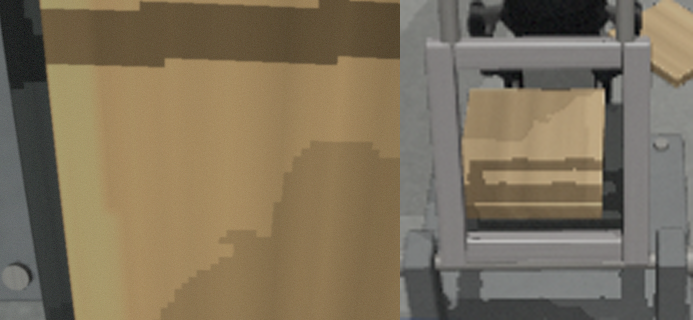

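The board is now nearly square and shifted to the robot's right, with the bed visible at its left. There's no block contact yet, so I'll go on gently.

>>> step_arm([
  [[0, 0, 0], [0.06, 0, 0], 0.4],
  [[0, 0, 0], [0.06, 0, 0], 0.4],
])

```text
clock: 11.4
tcp_pos: [501.3, -65.6, 39.4]
tcp_rot: [3.142, 0.006, 0.029]
wrist_force: [-6.9, -0.3, 5.9]
opening: 0.702
grip_force: 4.0
```

>>> step_arm([
  [[0, 0, 0], [0.06, 0, 0], 0.4],
  [[0, 0, 0], [0, 0, 0], 0.4],
])

```text
clock: 11.57
tcp_pos: [501.2, -65.5, 39.1]
tcp_rot: [-3.141, 0.01, 0.029]
wrist_force: [-8.2, 0.1, 5.7]
opening: 0.699
grip_force: 4.1
```

>>> step_arm([
  [[0, 0, 0], [0.06, 0, 0], 0.4],
  [[0, 0, 0], [0, 0, 0], 0.4],
])

```text
clock: 11.73
tcp_pos: [501.2, -65.4, 39.0]
tcp_rot: [-3.141, 0.013, 0.03]
wrist_force: [-11.8, 0.3, 7.5]
opening: 0.704
grip_force: 5.5
```

Contact with the block, so the front is flush. I'll back off, rise and go round to the right side, checking bottle_b's position first.

>>> step_arm([
  [[0, 0, 0], [-0.4, 0, 0], 0.4],
  [[0, 0, 0], [-0.8, 0, 0], 0.4],
  [[0, 0, 0], [0, 0, -0.9], 0.4],
  [[0, 0, 0], [0, 0, -0.9], 0.4],
  [[0, 0, 0], [0, 0, -0.9], 0.4],
])

```text
clock: 12.15
tcp_pos: [471.6, -66.4, 121.4]
tcp_rot: [-3.141, 0.001, 0.029]
wrist_force: [0.1, -0.9, 0.5]
opening: 0.698
grip_force: 0.0
```

>>> step_arm([
  [[0, 0, 0], [0, 0, -0.9], 0.4],
  [[0, 0, 0], [0, 0, -0.9], 0.4],
  [[0, 0, 0], [0, 0, -0.9], 0.4],
  [[0, 0, 0], [0, 0, 0], 0.4],
])

```text
clock: 12.48
tcp_pos: [475.6, -66.7, 206.4]
tcp_rot: [3.14, -0.01, 0.028]
wrist_force: [1.3, 0.2, 0.6]
opening: 0.7
grip_force: 0.0
```

```bash
python3 - <<'E'
from h import *
t=grab('top');print('bottle',onz(t,432,204,105),onz(t,424,213,3))
f=grab('wrist','w6.png');s=robot.read_state();print(s['tcp_pos'],s['tcp_rot'])
hsv=cv2.cvtColor(f['img'],cv2.COLOR_RGB2HSV);m=cv2.inRange(hsv,(8,60,60),(30,255,255))
for c in cv2.findContours(m,0,2)[0]:
    if cv2.contourArea(c)>3000:
        b=cv2.approxPolyDP(c,8,True)[:,0];print([(tuple(p),onz(f,*map(float,p),77)[:2].round(1)) for p in b])
E
```

```text
bottle [ 610.99936524 -280.49210383  105.        ] [ 609.8827557  -282.06306038    3.        ]
[472.92700061 -66.48636458 202.6485599 ] [ 3.14115581 -0.00347531  0.02858769]
[((np.int32(0), np.int32(317)), array([399.8, 178.9])), ((np.int32(0), np.int32(459)), array([256.1, 215. ])), ((np.int32(20), np.int32(467)), array([248. , 198.4])), ((np.int32(102), np.int32(387)), array([339.2, 108.5])), ((np.int32(114), np.int32(359)), array([366.2,  94.6]))]
[((np.int32(214), np.int32(262)), array([450.1,  10.9])), ((np.int32(157), np.int32(318)), array([403.7,  56.5])), ((np.int32(195), np.int32(349)), array([377.8,  29.9])), ((np.int32(228), np.int32(312)), array([410.6,   2.8])), ((np.int32(245), np.int32(312)), array([411. ,  -9.8])), ((np.int32(248), np.int32(363)), array([366.6, -10.5])), ((np.int32(285), np.int32(326)), array([400.2, -39.4]))]
[((np.int32(259), np.int32(0)), array([616.3, -24.3])), ((np.int32(267), np.int32(175)), array([512.9, -27.8])), ((np.int32(432), np.int32(175)), array([ 516.1, -136.9])), ((np.int32(445), np.int32(0)), array([ 619.8, -133.9]))]
```

View pics/w6.png

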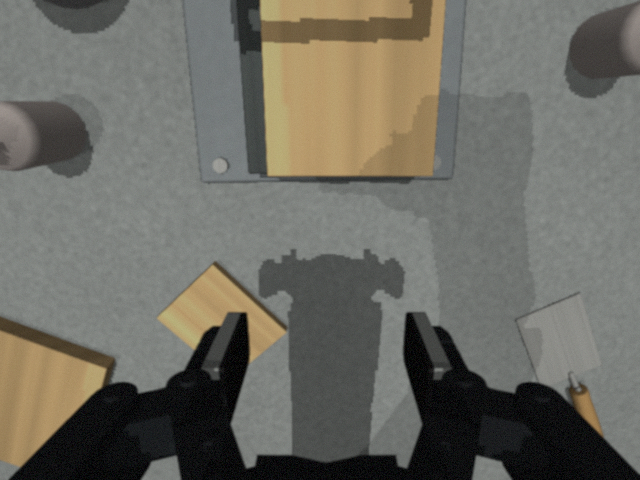

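The board measures square to about 0.2° with its front flush. Its right edge overhangs at y≈-135, and bottle_b at y≈-281 is well clear. Next I'll push from the right side.

>>> step_arm([
  [[0, 0, -1], [0, 0, 0], 0.4],
  [[0, 0, -1], [0, 0, 0], 0.4],
  [[0, 0, -1], [0, 0, 0], 0.4],
  [[0, 0, -1], [0, 0, 0], 0.4],
  [[0, 0, -1], [0, 0, 0], 0.4],
])

```text
clock: 13.0
tcp_pos: [471.1, -66.2, 200.2]
tcp_rot: [-3.14, 0.002, 0.558]
wrist_force: [0.5, 0.6, 0.4]
opening: 0.703
grip_force: 0.0
```

>>> step_arm([
  [[0, 0, -1], [0, 0, 0], 0.4],
  [[0, 0, -1], [0, 0, 0], 0.4],
  [[0, 0, -1], [0, 0, 0], 0.4],
  [[0, 0, -1], [0, 0, 0], 0.4],
  [[0, 0, -1], [0, 0, 0], 0.4],
])

```text
clock: 13.42
tcp_pos: [471.1, -66.2, 200.1]
tcp_rot: [-3.139, 0.0, 1.081]
wrist_force: [0.6, -0.9, -0.7]
opening: 0.701
grip_force: 0.0
```

>>> step_arm([
  [[0, 0, -1], [0, 0, 0], 0.4],
  [[0, 0, -1], [0, 0, 0], 0.4],
  [[0, 0, -1], [0, 0, 0], 0.4],
  [[0, 0, -1], [0, 0, 0], 0.4],
  [[0, 0, -1], [0, 0, 0], 0.4],
])

```text
clock: 13.83
tcp_pos: [471.1, -66.2, 200.2]
tcp_rot: [-3.139, -0.001, 1.605]
wrist_force: [0.4, 0.1, -0.2]
opening: 0.701
grip_force: 0.0
```

>>> step_arm([
  [[0, 0, 0], [-0.85, 0, 0], 0.4],
  [[0, 0, 0], [-0.85, 0, 0], 0.4],
  [[0, 0, 0], [-0.85, 0, 0], 0.4],
  [[0, 0, 0], [-0.85, 0, 0], 0.4],
  [[0, 0, 0], [0, 0.8, 0], 0.4],
])

```text
clock: 14.25
tcp_pos: [493.1, -174.9, 199.1]
tcp_rot: [-3.132, 0.003, 1.59]
wrist_force: [-0.6, -0.2, -0.5]
opening: 0.698
grip_force: 0.0
```

>>> step_arm([
  [[0, 0, 0], [0, 0.8, 0], 0.4],
  [[0, 0, 0], [0, 0.8, 0], 0.4],
  [[0, 0, 0], [0, 0.8, 0], 0.4],
  [[0, 0, 0], [0, 0, 0], 0.4],
])

```text
clock: 14.58
tcp_pos: [574.9, -164.3, 199.9]
tcp_rot: [3.138, -0.003, 1.601]
wrist_force: [0.0, 0.0, 0.7]
opening: 0.701
grip_force: 0.0
```

>>> step_arm([
  [[0, 0, 0], [0, 0, 0.9], 0.4],
  [[0, 0, 0], [0, 0, 0.9], 0.4],
  [[0, 0, 0], [0, 0, 0.9], 0.4],
  [[0, 0, 0], [0, 0, 0.9], 0.4],
  [[0, 0, 0], [0, 0, 0.9], 0.4],
])

```text
clock: 15.0
tcp_pos: [569.2, -165.2, 63.9]
tcp_rot: [-3.139, -0.001, 1.6]
wrist_force: [-0.4, 0.5, -0.4]
opening: 0.701
grip_force: 0.0
```

>>> step_arm([
  [[0, 0, 0], [0, 0, 0.85], 0.4],
  [[0, 0, 0], [0, 0, 0], 0.4],
])

```text
clock: 15.17
tcp_pos: [565.6, -164.6, 35.2]
tcp_rot: [-3.131, -0.003, 1.6]
wrist_force: [-1.0, -0.3, -0.0]
opening: 0.698
grip_force: 0.0
```

>>> step_arm([
  [[0, 0, 0], [0.13, 0, 0], 0.4],
  [[0, 0, 0], [0.13, 0, 0], 0.4],
  [[0, 0, 0], [0.13, 0, 0], 0.4],
  [[0, 0, 0], [0.13, 0, 0], 0.4],
  [[0, 0, 0], [0.13, 0, 0], 0.4],
])

```text
clock: 15.58
tcp_pos: [571.1, -145.6, 42.5]
tcp_rot: [3.139, 0.0, 1.6]
wrist_force: [0.0, -2.1, 0.3]
opening: 0.701
grip_force: 1.1
```

>>> step_arm([
  [[0, 0, 0], [0.1, 0, 0], 0.4],
  [[0, 0, 0], [0.1, 0, 0], 0.4],
  [[0, 0, 0], [0.08, 0, 0], 0.4],
  [[0, 0, 0], [0, 0, 0], 0.4],
])

```text
clock: 15.92
tcp_pos: [570.1, -137.0, 41.3]
tcp_rot: [3.141, -0.0, 1.6]
wrist_force: [0.6, 0.2, -0.3]
opening: 0.704
grip_force: 0.0
```

>>> step_arm([
  [[0, 0, 0], [0.06, 0, 0], 0.4],
  [[0, 0, 0], [0.06, 0, 0], 0.4],
  [[0, 0, 0], [0, 0, 0], 0.4],
])

```text
clock: 16.17
tcp_pos: [569.9, -133.7, 41.1]
tcp_rot: [-3.142, -0.0, 1.6]
wrist_force: [0.7, 0.0, 0.7]
opening: 0.705
grip_force: 0.0
```

>>> step_arm([
  [[0, 0, 0], [0.06, 0, 0], 0.4],
  [[0, 0, 0], [0.06, 0, 0], 0.4],
  [[0, 0, 0], [0, 0, 0], 0.4],
])

```text
clock: 16.42
tcp_pos: [569.7, -130.0, 41.0]
tcp_rot: [-3.141, -0.0, 1.6]
wrist_force: [-0.0, -0.2, 1.1]
opening: 0.7
grip_force: 0.0
```

>>> step_arm([
  [[0, 0, 0], [0.06, 0, 0], 0.4],
  [[0, 0, 0], [0, 0, 0], 0.4],
])

```text
clock: 16.58
tcp_pos: [569.7, -129.9, 41.1]
tcp_rot: [-3.141, 0.002, 1.599]
wrist_force: [0.3, -3.9, -1.4]
opening: 0.702
grip_force: 1.9
```

>>> step_arm([
  [[0, 0, 0], [0.06, 0, 0], 0.4],
  [[0, 0, 0], [0.04, 0, 0], 0.4],
  [[0, 0, 0], [0, 0, 0], 0.4],
])

```text
clock: 16.83
tcp_pos: [569.7, -129.9, 41.1]
tcp_rot: [-3.142, 0.005, 1.598]
wrist_force: [2.2, -8.8, -1.5]
opening: 0.696
grip_force: 4.7
```

>>> step_arm([
  [[0, 0, 0], [-0.4, 0, 0], 0.4],
  [[0, 0, 0], [-0.8, 0, 0], 0.4],
  [[0, 0, 0], [0, 0, -0.9], 0.4],
  [[0, 0, 0], [0, 0, -0.9], 0.4],
  [[0, 0, 0], [0, 0, -0.9], 0.4],
])

```text
clock: 17.25
tcp_pos: [570.1, -161.2, 122.5]
tcp_rot: [-3.14, -0.002, 1.599]
wrist_force: [0.1, 0.7, 0.0]
opening: 0.698
grip_force: 0.0
```

>>> step_arm([
  [[0, 0, 0], [0, 0, -0.9], 0.4],
  [[0, 0, 0], [0, 0, -0.9], 0.4],
  [[0, 0, 0], [0, 0, -0.9], 0.4],
  [[0, 0, 0], [0, -0.8, 0], 0.4],
  [[0, 0, 0], [0, -0.8, 0], 0.4],
])

```text
clock: 17.67
tcp_pos: [524.3, -162.0, 204.9]
tcp_rot: [3.136, -0.001, 1.601]
wrist_force: [-1.1, 0.1, -1.0]
opening: 0.703
grip_force: 0.0
```

>>> step_arm([
  [[0, 0, 0], [0, -0.8, 0], 0.4],
  [[0, 0, 0], [0, 0, 0], 0.4],
])

```text
clock: 17.83
tcp_pos: [493.2, -163.7, 202.8]
tcp_rot: [-3.135, -0.0, 1.599]
wrist_force: [-1.1, 0.5, -0.7]
opening: 0.701
grip_force: 0.0
```

```bash
python3 - <<'E'
from h import *
f=grab('wrist','w7.png');s=robot.read_state();print(s['tcp_pos'],s['tcp_rot'],s['wrist_force'])
S=grab('scene')
hsv=cv2.cvtColor(f['img'],cv2.COLOR_RGB2HSV);m=cv2.inRange(hsv,(8,60,60),(30,255,255))
for c in cv2.findContours(m,0,2)[0]:
    if cv2.contourArea(c)>8000:
        b=cv2.approxPolyDP(c,8,True)[:,0];print([(p.tolist(),onz(f,*map(float,p),77)[:2].round(1)) for p in b])
b=cv2.resize(S['img'][190:365,220:340,::-1],(329,480),interpolation=cv2.INTER_CUBIC)
cv2.imwrite('pics/c7.png',np.hstack([f['img'][:,100:560,::-1],b]))
E
```

```text
[ 496.29047723 -163.65679671  203.20502634] [-3.13945192e+00 -3.97092792e-04  1.59889761e+00] [ 0.83827845 -0.66163146 -0.15616103]
[([364, 0], array([511.2, -23.2])), ([361, 167], array([ 514.7, -120.4])), ([557, 168], array([ 644.1, -116.6])), ([584, 0], array([641.1, -17.4]))]
```

View pics/c7.png

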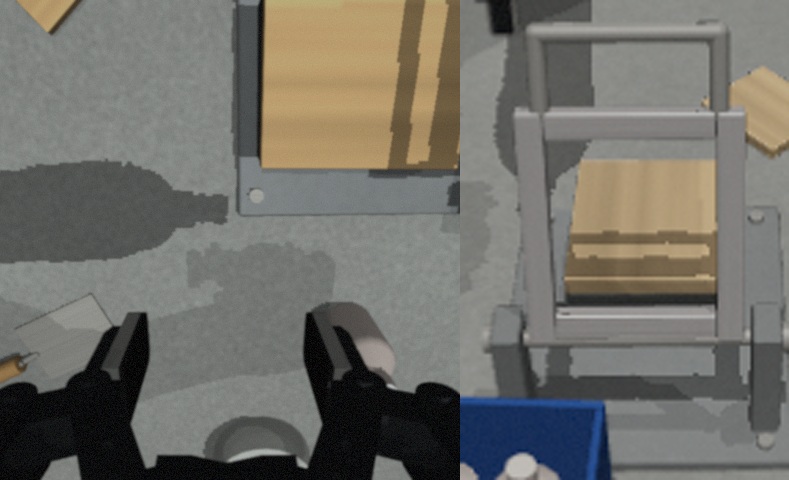

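The last view shows the board's right edge running (361,167)–(557,168), at 1.7° yaw like the bed, with its front edge within about 1 mm of the block's. The frame's handle has not moved since release, and nothing else was touched.

```bash
python3 -c "
from bench import robot
print(robot.finish_job())"
```

```text
the job is handed in; nothing more can be done
None
```

The job is handed in at about 18 s on the robot clock: the frame stands at about 75° (measured 74.7°), the board lies square and flush on the bed to about 1 mm as measured, and I saw nothing else disturbed.

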